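# Hang the folding paddle back on the tool rack

### The arm

A 7-joint arm with a two-finger parallel gripper is mounted at the origin on the work surface. World frame = base frame: x ahead of the robot, y to its left, z up, the work surface at z = 0. Lengths are in m, angles in rad, forces in N, time in s.
With the tool pointing down it reaches from about 0.35 to 0.9 m from the base axis. Payload 8.1 kg.
Tool frame: the origin (TCP) lies at the centre of the arm's flange, where the gripper is bolted on; the fingertips stand 178 mm ahead of it and the grasp point (between the pads) lies 159 mm ahead of it; x points along the fingers, z is the direction in which the jaws open and shut, and the axes are right-handed (so a half turn about x gives the same grasp; the last joint's range is limited). The gripper opens to 92 mm and grips with 3 to 60 N. Pads are 19 mm wide; open, the fingers measure 130 mm over their backs; the gripper's body (75 mm by 190 mm) begins 47 mm behind the grasp point.
Start: joints at [-1.276, 0.434, 0.025, 1.573, -0.012, 1.134, -0.075], TCP at [0.242, 0.576, 0.405] pointing down, gripper open.
Joint ranges: [-2.62, 2.62], [-0.44, 2.09], [-1.27, 1.32], [0.08, 2.57], [-1.32, 4.46], [0.12, 2], [-2.74, 2.74]. Speed limits (rad/s): [2.22, 2.22, 3.01, 3.01, 3.14, 3.14, 3.14].

### API

Orientations are given as a rotation vector (axis times angle).
In Python, from cell import arm, get_image, search_frame, pinpoint gives the robot as it stands.
- The arm moves only by the tool arm_command, never from a script. Its argument "motion" is a list of rows, each a list of 7 numbers: the finger opening in mm, from 0 to 91.8, then the shift along the tool's x, y, z in mm, then the turn, a rotation vector about the tool's x, y, z in degrees. In form: [[fingers, x, y, z, ax, ay, az], ...]. A call has 1 to 5 rows; each row shifts and turns the commanded pose from where the row before left it, along the tool's axes as they then stand; what a row does not reach is not made up. A row lasts 1/8 s, in which the tool goes at most 62.5 mm and 10.7 degrees, less where a joint would pass 70% of its speed; a pose out of reach is approached as far as the arm can. A call with a gripper value outside its range is refused whole. The fingers move at their own pace and stop on an object; "newtons" is the grip in N (left out, the last holds). Time passes only in rows, so rows that do not move let the fingers close. It gives the time, the measured TCP pose, the force and the opening at its end, in the units of the state.
- arm.observe(): the state, without advancing time (a new reading comes with each control period).
- get_image(name): name is "scene" or "side" or "wrist"; returns a dict with "frame" (400x640x3 uint8, red, green, blue), "range_z" (400x640 float32, m along the optical axis (not along the pixel's ray), 0 where there is no reading), "K" (3x3 intrinsics, pixels), "origin" and "rotation" of the camera in the world; the wrist camera has in their place "tool_from_camera" (4x4, takes a point from camera to tool coordinates, whose origin is the TCP and whose axes are the tool frame's). Camera axes: x right, y down, z forward; pixel columns grow to the right and rows downward; lengths in m; the calibration is good to about 2 mm. The wrist camera is an equidistant fisheye: a pixel r from the principal point sees the ray r / f radians off the axis. A picture is of the moment at which its call begins: read the wrist's pose just before it.
- arm.sign_off(): hands the job in, once; it reports no verdict.
Trained networks look in the newest picture that a camera, given by its name, has taken for a name from the list of things; names that differ only in an ending like _2 or _b are one class to them, and where a whole thing is asked for, a point or a joint stands for the part that bears it (a point fixed in the world has none). Each returns a list of dicts, best first, with "p" (0 to 1); they miss things now and then, are a little off and sometimes report something else, mostly with a low value. They report only what shows in the picture. A call takes as long as a camera call. They do not tell look-alikes from the thing itself.
- search_frame(camera, target): "point" ([x, y, z] in m, in world coordinates, good to about 4 mm: the middle of the surface that is visible of it).
- pinpoint(camera, target): "point" ([x, y, z] in m, in world coordinates, good to about 4 mm: a listed point, or the origin of a listed thing).
The state is a dict: "clock": time; "joints": joint angles; "dq": joint speeds; "joint_efforts": joint torques, N m; "position": TCP position; "ee_rot": TCP orientation; "force": force on the tool from outside, world axes, zero at the start; "ft_torque": the same for the moment, N m; "width": opening from 0.0 (shut) to 1.0 (fully open).
Only numpy, scipy, OpenCV 4.12 (cv2) and the standard library are available. Lean on these libraries where they do the work, as an engineer would, in place of code of your own. Each camera call takes 0.05 s, during which the arm holds its last target. There are 200 camera calls.

### The job

The packing bench's tool rack has just been carried in and its carry handle still leans over the board: first swing the handle right back until it rests against its rear stop. Then hang the blue paddle by its eye on the empty peg of the blue plate, pushed down the peg to lie flat on the plate with its blade pointing down the slope. Leave the other things on the bench where they are.

Things in the scene. Friction and masses are not known exactly. Their poses are not given: they have to be found in the camera images.
- rack: Fixed tool rack: white board 200 x 320 mm on steel legs, sloping 30 degrees from horizontal, low edge towards the robot, carrying two coloured peg plates. Origin on the table under the board's centre; x points to the rack's back (the board rises that way), y along its width, z up. Board centre 125 mm above the origin; top edge at x +87, height 175 mm.
- handle (a joint): The rack's carry handle, a steel U with a yellow sleeve, hinged at both sides of the board about the rack's y axis. In rad: 0 leans 50 degrees forward from vertical, over the board; it grows as the handle swings up and back; 1.396 is its rear stop, 30 degrees behind vertical. It is stiff and stays where it is left.
- handle_bar (a point): Centre of the yellow grip sleeve of the carry handle: a round bar 18 mm thick, 140 mm long, parallel to the rack's y, 140 mm from the hinge axis; it turns with the handle.
- handle_hinge (a point): Point on the handle's hinge axis in the middle of the rack, 125 mm above the table.
- peg_blue: Fixed blue plate 186 x 100 x 3 mm on the board, left or right half, with one empty steel peg near its top. Origin on the table, 80 mm to one side of the rack's origin; axes as the rack's.
- peg_root (a point): Root of the empty peg, on the face of the blue plate. Its z axis is the peg's axis, square to the board (30 degrees from vertical, leaning towards the robot); x points up the slope, y along the rack. The peg is 12 mm thick and 40 mm long from here; the board's slope runs 160 mm down from here.
- peg_grey: Fixed grey plate, the same size, on the other half of the board; black-handled scissors, fixed, hang on its peg, up to 15 mm off the plate. Origin as for the blue one.
- paddle: Blue folding paddle, loose, 188 mm long, lying flat: blue bar handle (x -36 to +58, 24 wide, 20 mm high), a flat blue eye at one end (ring 40 mm outside, 22 mm hole, 8 mm thick, centre at x +75), a steel blade at the other (60 x 60 x 4 mm, x -93 to -33). Origin on the underside near its middle; x points to the eye, z up when lying.
- paddle_eye (a point): Centre of the paddle's eye hole, 4 mm above its underside, 75 mm along x from the paddle's origin; the hole's axis is the paddle's z.
- paddle_grip (a point): Point inside the paddle's handle, 10 mm above the underside, 15 mm along x from the origin; pinch the 24 mm width here.
- scraper: Bystander: loose scraper with an orange handle of 104 x 24 x 20 mm, no eye, and a steel blade 70 mm wide; 153 mm long. Origin on its underside, x along the handle away from the blade.
- scissors: Bystander: loose black-handled scissors, 245 mm long, 82 mm across the loops, 9 mm high, lying flat. Origin on the underside about 70 mm from the loops' centre; x points to the loops.
- tape: Bystander: white roll 90 mm across, 24 mm high, lying flat. Origin under its centre.
- bottle: Bystander: upright white bottle with blue cap, 60 mm across, 150 mm high. Origin under its centre.
- carton: Bystander: cardboard carton 90 x 140 x 60 mm. Origin under its centre.
- pack: Bystander: flat white pouch pack with a green band, 120 x 170 x 22 mm. Origin under its centre.
Mind the look-alikes: they are no part of the job. What is shaped like the paddle but turquoise is not meant.

How it is judged:
On the way, in this order (a step that is already met when the one before it is completed fails the run):
1. the carry handle is back at its rear stop while the paddle is still off the peg (value of joint handle above 1.31 rad and distance between paddle_eye and peg_root above 0.06 m), for 0.2 s.
2. the paddle's eye is on the peg of the blue plate (x of paddle_eye in the frame of peg_root between -0.01 and 0.01 m and y of paddle_eye in the frame of peg_root between -0.01 and 0.01 m and z of paddle_eye in the frame of peg_root between -0.004 and 0.018 m), for 0.1 s.
At the end, for the whole second after the job is handed in: Paddle at rest, eye centre within 10 mm of the blue plate's peg axis (along and across the slope) and under 18 mm off the plate, flat within 10 degrees, grip point at least 45 mm down-slope of the peg (blade down); carry handle within 0.09 rad of its rear stop (all of step 2 and value of joint handle above 1.31 rad and angle between the z axis of paddle and the z axis of peg_root, either way round below 0.17 rad and x of paddle_grip in the frame of peg_root below -0.045 m and linear speed of paddle below 0.02 m/s and angular speed of paddle below 0.2 rad/s); the robot touches nothing.
It fails at once if a bystander on the bench is shifted by more than 30 mm (distance of any of scraper, scissors, tape, bottle, carton, pack from where it was at the start of the episode above 0.03 m).
It also fails if it takes over 61 s, if anything falls off the work surface, if the arm or the gripper's body presses on something with over 40 N, if the wrist force passes 120 N, or if a joint passes its speed limit or range.

## Working session

There is one attempt and no reset: what is moved stays moved. The work goes in short steps, Python scripts to look and compute and a tool call to move; the robot and the scene stay as the last step left them, time stands still between calls to the robot, and variables do not carry over. Pictures are saved under pics/ and viewed, about 8 in all and at most 12, crops included, and the job is handed in when it is done.

Besides the shell and the picture viewer there is one more tool, called after "Emit:" in YAML: its name, and indented under it one key for each argument. arm_command: Moves the arm, as the interface text tells. Its arguments: {"type":"object","properties":{"motion":{"type":"array"},"newtons":{"type":"number"}},"required":["motion"]}

```bash
mkdir -p pics; ls
cat > h.py <<'E'
import numpy as np, cv2
from cell import arm, get_image, search_frame, pinpoint
from scipy.spatial.transform import Rotation as R
def pose():
    s=arm.observe(); return np.array(s["position"]),R.from_rotvec(s["ee_rot"])
def save(im,n): cv2.imwrite("pics/"+n,im["frame"][:,:,::-1])
def px2w(im,u,v):
    z=im["range_z"][v,u]; p=np.linalg.inv(im["K"])@[u,v,1]*z
    return np.array(im["rotation"])@p+np.array(im["origin"])
def proj(im,P):
    c=np.array(im["rotation"]).T@(np.array(P)-im["origin"]); q=im["K"]@c; return q[:2]/q[2]
E
python3 - <<'E'
from h import *
np.set_printoptions(precision=3,suppress=True)
print(arm.observe())
for c in ["scene","side"]:
    im=get_image(c); save(im,c+"0.png"); print(c,im["origin"])
    for t in ["rack","handle_bar","handle_hinge","peg_root","peg_blue","peg_grey","paddle","paddle_eye","paddle_grip","scraper","scissors","tape","bottle","carton","pack"]:
        try: print(t,[(np.round(d["point"],3).tolist(),round(d["p"],2),proj(im,d["point"]).astype(int).tolist()) for d in pinpoint(c,t)[:3]])
        except Exception as e: print(t,e)
E
```

```text
pics
{'clock': 0.0, 'joints': array([-1.276,  0.435,  0.025,  1.574, -0.012,  1.134, -0.075]), 'dq': array([ 0.   ,  0.001,  0.   ,  0.   , -0.002,  0.   , -0.   ]), 'joint_efforts': array([  0.001, -66.785,   0.985, -31.447,  -0.061,   0.042,   0.   ]), 'position': array([0.242, 0.576, 0.404]), 'ee_rot': array([-0.912,  1.373,  0.911]), 'force': array([-0.073, -0.305,  0.349]), 'ft_torque': array([-0.003, -0.064,  0.003]), 'width': 1.001286910485131}
scene [ 1.782 -0.032  1.5  ]
rack []
handle_bar matmul: Input operand 1 does not have enough dimensions (has 0, gufunc core with signature (n?,k),(k,m?)->(n?,m?) requires 1)
handle_hinge matmul: Input operand 1 does not have enough dimensions (has 0, gufunc core with signature (n?,k),(k,m?)->(n?,m?) requires 1)
peg_root matmul: Input operand 1 does not have enough dimensions (has 0, gufunc core with signature (n?,k),(k,m?)->(n?,m?) requires 1)
peg_blue []
peg_grey []
paddle matmul: Input operand 1 does not have enough dimensions (has 0, gufunc core with signature (n?,k),(k,m?)->(n?,m?) requires 1)
paddle_eye matmul: Input operand 1 does
[... 2377 characters left out ...]
re (n?,k),(k,m?)->(n?,m?) requires 1)
scissors matmul: Input operand 1 does not have enough dimensions (has 0, gufunc core with signature (n?,k),(k,m?)->(n?,m?) requires 1)
tape matmul: Input operand 1 does not have enough dimensions (has 0, gufunc core with signature (n?,k),(k,m?)->(n?,m?) requires 1)
bottle matmul: Input operand 1 does not have enough dimensions (has 0, gufunc core with signature (n?,k),(k,m?)->(n?,m?) requires 1)
carton matmul: Input operand 1 does not have enough dimensions (has 0, gufunc core with signature (n?,k),(k,m?)->(n?,m?) requires 1)
pack matmul: Input operand 1 does not have enough dimensions (has 0, gufunc core with signature (n?,k),(k,m?)->(n?,m?) requires 1)
```

Run:
```python
from h import *
im=get_image("side")
print(im.keys(),im["K"],im["origin"],im["rotation"],pinpoint("side","paddle")[:2])
```

```text
dict_keys(['frame', 'range_z', 'K', 'origin', 'rotation']) [[459.52632141   0.         319.30029529]
 [  0.         459.52632141 201.58531791]
 [  0.           0.           1.        ]] [-0.09275313 -1.27084587  1.31971996] [-2.23287325  0.50435302 -0.21549654] [{'point': [0.4739, -0.4103, -0.0021], 'p': 0.95}, {'point': [0.3551, -0.5916, 0.0], 'p': 0.91}]
```

View pics/scene0.png

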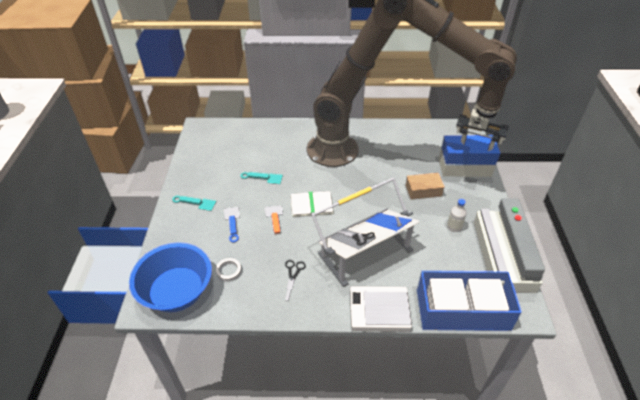

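View pics/side0.png

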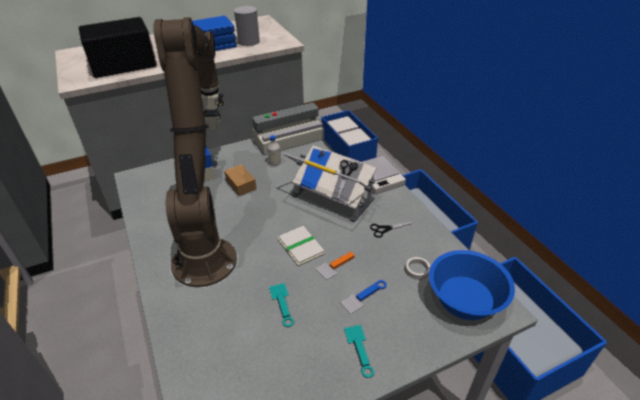

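Scene view: rack at about (370,230) with the yellow bar at (355,196), the blue plate on its right half, and the blue paddle at (233,225) with its eye at (234,238). Side view: paddle at (365,293) with its eye at (380,286), yellow bar at (320,165), blue peg near (322,152). Two turquoise look-alikes. `rotation` is a rotation vector, so I'll fix the helper.

```bash
sed -i 's/np.array(im\["rotation"\])/R.from_rotvec(im["rotation"]).as_matrix()/' h.py
python3 - <<'E'
from h import *
for c in ["scene","side"]:
    im=get_image(c); print(c)
    for t in ["rack","handle_bar","handle_hinge","peg_root","peg_blue","peg_grey","paddle","paddle_eye","paddle_grip","scraper","scissors","bottle","carton","pack"]:
        print(t,[(np.round(d["point"],3).tolist(),round(d["p"],2),proj(im,d["point"]).astype(int).tolist()) for d in pinpoint(c,t)[:3]])
    # board & bar masks
    hsv=cv2.cvtColor(im["frame"],cv2.COLOR_RGB2HSV); f=im["frame"]
    V,U=np.nonzero((im["range_z"]>0)); W=(np.linalg.inv(im["K"])@np.c_[U,V,np.ones(len(U))].T*im["range_z"][V,U]); W=(R.from_rotvec(im["rotation"]).as_matrix()@W).T+im["origin"]
    H=hsv[V,U]
    roi=(W[:,0]>.4)&(W[:,0]<.95)&(W[:,1]>-.2)&(W[:,1]<.35)
    y=roi&(abs(H[:,0].astype(int)-23)<6)&(H[:,1]>130)&(W[:,2]>.1)
    print("yellow",y.sum(),W[y].mean(0),W[y][W[y][:,1].argmin()],W[y][W[y][:,1].argmax()])
    b=roi&(abs(H[:,0].astype(int)-110)<10)&(H[:,1]>130)&(W[:,2]>.04)
    P=W[b]; m=np.median(P,0); P=P[np.linalg.norm(P-m,axis=1)<.13]; u,s,vt=np.linalg.svd(P-P.mean(0)); print("blue",len(P),P.mean(0),"\n",vt)
    b=(abs(H[:,0].astype(int)-110)<8)&(H[:,1]>120)&(abs(W[:,0]-.48)<.12)&(abs(W[:,1]+.41)<.12)&(W[:,2]<.06)
    P=W[b];print("paddle",len(P),P.mean(0),P.min(0),P.max(0)); v=np.linalg.svd((P-P.mean(0))[:,:2])[2][0]; print(v, np.median(P[:,2]))
E
```

```text
scene
rack []
handle_bar [([0.528, 0.076, 0.226], 0.77, [354, 195])]
handle_hinge [([0.61, 0.126, 0.122], 0.78, [367, 231])]
peg_root [([0.613, 0.241, 0.165], 0.88, [400, 224])]
peg_blue []
peg_grey [([0.713, -0.386, 0.0], 0.73, [229, 272])]
paddle [([0.192, -0.315, -0.002], 0.68, [262, 177]), ([0.353, -0.595, 0.004], 0.56, [192, 201]), ([0.478, -0.411, -0.0], 0.55, [232, 224])]
paddle_eye [([0.553, -0.391, 0.005], 0.86, [234, 238]), ([0.187, -0.395, 0.003], 0.68, [244, 175]), ([0.337, -0.663, 0.006], 0.63, [177, 198])]
paddle_grip [([0.494, -0.405, 0.01], 0.84, [232, 226]), ([0.351, -0.605, 0.012], 0.78, [190, 199]), ([0.193, -0.33, 0.01], 0.71, [258, 175])]
scraper [([0.456, -0.234, -0.001], 0.64, [275, 221])]
scissors [([0.746, -0.154, -0.004], 0.77, [291, 281])]
bottle [([0.475, 0.493, -0.0], 0.94, [455, 226])]
carton [([0.272, 0.395, 0.003], 0.92, [423, 190])]
pack [([0.363, -0.087, -0.001], 0.65, [312, 205]), ([0.476, 0.492, 0.001], 0.53, [454, 226])]
yellow 84 [0.53503178 0.07530161 0.23414813] [0.5723349  0.02069852 0.23836092] [0.50190988 0.13224121 0.23014489]
blue 331 [0.5
[... 1249 characters left out ...]
0.457, -0.236, -0.005], 0.78, [338, 265])]
scissors [([0.748, -0.152, -0.003], 0.5, [392, 227])]
bottle [([0.479, 0.493, -0.002], 0.78, [275, 162])]
carton [([0.27, 0.397, -0.003], 0.77, [240, 185])]
pack [([0.36, -0.087, -0.002], 0.71, [299, 247])]
yellow 91 [0.52538543 0.0706826  0.23540486] [0.55843369 0.01238372 0.23749679] [0.48557575 0.12841882 0.23358875]
blue 371 [0.57133975 0.21158105 0.13969328] 
 [[-0.66777026 -0.5453123  -0.50667286]
 [-0.64263314  0.76583713  0.02271859]
 [-0.37564016 -0.34077557  0.86183901]]
paddle 214 [ 0.49738731 -0.40567325  0.0185684 ] [ 0.43935439 -0.42468788  0.00131476] [ 0.5665842  -0.37490014  0.03132026]
[-0.97574227 -0.21892243] 0.019967403565902764
```

```bash
cat >> h.py <<'E'
RY=np.deg2rad(40.); rx=np.array([np.cos(RY),np.sin(RY),0]); ry=np.array([-np.sin(RY),np.cos(RY),0]); ez=np.array([0,0,1.])
def orient(x,z):
    "tool x along x, jaws along +-z, nearest to now"
    _,r=pose(); c=[R.from_matrix(np.c_[x,np.cross(s*z,x),s*z]) for s in(1,-1)]
    return min(c,key=lambda q:(r.inv()*q).magnitude())
def plan(P,Q,w,start=None,sp=50.,sa=9.):
    p,r=start or pose(); P=np.array(P); rv=(r.inv()*Q).as_rotvec(degrees=True)
    n=int(np.ceil(max(np.linalg.norm(P-p)*1e3/sp,np.linalg.norm(rv)/sa,1)))
    for i in range(n):
        ri=r*R.from_rotvec(rv*i/n,degrees=True)
        print([w]+np.round(ri.inv().apply(P-p)*1e3/n,1).tolist()+np.round(rv/n,2).tolist())
    return P,Q
E
python3 - <<'E'
from h import *
p,r=pose(); print(r.as_matrix().round(2))
Q=orient(-ez,ry)
t=np.array([.529,.073,0])-.06*rx
s=plan([t[0],t[1],.48],Q,0); print(); plan([t[0],t[1],.388],Q,0,s)
E
```

```text
[[ 0.   -0.92  0.39]
 [ 0.    0.39  0.92]
 [-1.   -0.    0.  ]]
[0, -6.3, -36.0, -33.8, -5.23, 0.0, 0.0]
[0, -6.3, -32.8, -37.0, -5.23, 0.0, 0.0]
[0, -6.3, -29.3, -39.8, -5.23, 0.0, 0.0]
[0, -6.3, -25.5, -42.3, -5.23, 0.0, 0.0]
[0, -6.3, -21.5, -44.5, -5.23, 0.0, 0.0]
[0, -6.3, -17.4, -46.2, -5.23, 0.0, 0.0]
[0, -6.3, -13.1, -47.6, -5.23, 0.0, 0.0]
[0, -6.3, -8.7, -48.6, -5.23, 0.0, 0.0]
[0, -6.3, -4.2, -49.2, -5.23, 0.0, 0.0]
[0, -6.3, 0.3, -49.4, -5.23, 0.0, 0.0]
[0, -6.3, 4.8, -49.2, -5.23, 0.0, 0.0]
[0, -6.3, 9.3, -48.5, -5.23, 0.0, 0.0]

[0, 46.0, 0.0, 0.0, 0.0, 0.0, 0.0]
[0, 46.0, 0.0, 0.0, 0.0, 0.0, 0.0]
```

Emit:
arm_command:
  motion:
    - [0,-15,-36,-34,-5.2,0,0]
    - [0,-15,-33,-37,-5.2,0,0]
    - [0,-15,-29,-40,-5.2,0,0]
    - [0,-15,-26,-42,-5.2,0,0]
    - [0,-15,-22,-44,-5.2,0,0]
  newtons: 20

```text
clock: 3.82
position: [0.3437, 0.349, 0.4804]
ee_rot: [-1.252, 1.18, 1.252]
force: [-0.0, -0.3, -0.0]
width: 0.505
```

Emit:
arm_command:
  motion:
    - [0,0,-17,-46,-5.2,0,0]
    - [0,0,-13,-48,-5.2,0,0]
    - [0,0,-9,-49,-5.2,0,0]
    - [0,0,-4,-49,-5.2,0,0]
    - [0,0,0,-49,-5.2,0,0]

```text
clock: 4.45
position: [0.4427, 0.1231, 0.48]
ee_rot: [-1.576, 0.921, 1.576]
force: [0.6, 0.4, 0.8]
width: 0.01
```

Emit:
arm_command:
  motion:
    - [0,0,5,-49,-5.2,0,0]
    - [0,0,9,-48,-5.2,0,0]
    - [0,0,0,0,0,0,0]

```text
clock: 4.82
position: [0.4824, 0.031, 0.4799]
ee_rot: [-1.695, 0.804, 1.693]
force: [-0.6, 0.1, -0.2]
width: 0.005
```

Run:
```python
from h import *
p,r=pose(); print(p,r.as_matrix().round(3),arm.observe()["width"])
Q=orient(-ez,ry)
t=np.array([.529,.073,0])-.06*rx
plan([t[0],t[1],.388],Q,0)
for c in["side","scene"]:
    get_image(c)
    for t in ["handle_bar","handle_hinge","peg_root"]: print(c,t,[(d["point"],d["p"]) for d in pinpoint(c,t)[:1]])
```

```text
[0.48240225 0.03104002 0.47994166] [[ 0.001 -0.774 -0.633]
 [-0.001 -0.633  0.774]
 [-1.     0.    -0.002]] 0.005110971650816684
[0, 46.0, -1.3, 1.2, -0.36, -0.04, -0.0]
[0, 46.0, -1.3, 1.1, -0.36, -0.04, -0.0]
side handle_bar [([0.5307, 0.0763, 0.2297], 0.56)]
side handle_hinge [([0.6124, 0.1298, 0.1237], 0.8)]
side peg_root [([0.6145, 0.2393, 0.1682], 0.85)]
scene handle_bar [([0.5289, 0.0775, 0.2269], 0.69)]
scene handle_hinge [([0.6096, 0.1276, 0.1226], 0.93)]
scene peg_root [([0.614, 0.2403, 0.1658], 0.91)]
```

Emit:
arm_command:
  motion:
    - [0,46,0,0,0,0,0]
    - [0,46,0,0,0,0,0]
    - [0,0,-15,0,0,0,0]
    - [0,0,-15,0,0,0,0]
    - [0,0,-10,0,0,0,0]

```text
clock: 5.85
position: [0.514, 0.0615, 0.3896]
ee_rot: [-1.7, 0.796, 1.696]
force: [-16.4, -13.0, 17.0]
width: 0.006
```

Emit:
arm_command:
  motion:
    - [0,-3,-15,0,0,0,0]
    - [0,-3,-15,0,0,0,0]
    - [0,-3,-15,0,0,0,0]
    - [0,-3,-15,0,0,0,0]

```text
clock: 6.35
position: [0.5595, 0.0986, 0.4012]
ee_rot: [-1.698, 0.799, 1.696]
force: [-2.4, -2.8, 3.0]
width: 0.003
```

Emit:
arm_command:
  motion:
    - [0,-3,-15,0,0,0,0]
    - [0,-3,-15,0,0,0,0]
    - [0,-2,-15,0,0,0,0]
    - [0,0,-15,0,0,0,0]

```text
clock: 6.85
position: [0.6056, 0.1376, 0.4077]
ee_rot: [-1.697, 0.799, 1.698]
force: [-1.4, -2.7, -0.6]
width: 0.006
```

Emit:
arm_command:
  motion:
    - [0,0,-12,0,0,0,0]
    - [0,0,-10,0,0,0,0]
    - [0,0,-8,0,0,0,0]

```text
clock: 7.22
position: [0.6283, 0.1565, 0.4074]
ee_rot: [-1.697, 0.799, 1.698]
force: [-2.0, -2.1, -1.7]
width: 0.006
```

Emit:
arm_command:
  motion:
    - [0,0,-6,0,0,0,0]
    - [0,0,-5,0,0,0,0]

```text
clock: 7.48
position: [0.6366, 0.1631, 0.4077]
ee_rot: [-1.697, 0.799, 1.698]
force: [-1.8, -0.9, -1.4]
width: 0.003
```

Emit:
arm_command:
  motion:
    - [0,0,-4,0,0,0,0]
    - [0,0,-3,0,0,0,0]

```text
clock: 7.72
position: [0.6419, 0.1675, 0.4078]
ee_rot: [-1.697, 0.799, 1.697]
force: [-2.8, -1.9, -2.1]
width: 0.003
```

Emit:
arm_command:
  motion:
    - [0,0,-3,0,0,0,0]

```text
clock: 7.85
position: [0.6434, 0.1684, 0.4075]
ee_rot: [-1.696, 0.803, 1.7]
force: [-14.1, -7.9, 5.0]
width: 0.003
```

Run:
```python
from h import *
print(arm.observe()["position"],arm.observe()["force"])
for c in["side","scene"]:
    get_image(c)
    for t in ["handle_bar"]:
        d=pinpoint(c,t)[:1]; 
        if d: q=np.array(d[0]["point"])-[.612,.1288,.1235]; print(d,q@rx,q@ry,q[2],np.degrees(np.arctan2(q@rx,q[2])))
```

```text
[0.64340079 0.16842343 0.407526  ] [-14.11586936  -7.92952687   4.98595671]
[{'point': [0.6702, 0.1628, 0.2478], 'p': 0.9}] 0.06643856531886688 -0.011364727817711346 0.1243 28.124580933746415
[{'point': [0.6691, 0.1617, 0.2453], 'p': 0.55}] 0.06488885006078082 -0.011500310334487028 0.12179999999999999 28.046423007321774
```

Emit:
arm_command:
  motion:
    - [0,0,-2,0,0,0,0]
    - [0,0,0,0,0,0,0]

```text
clock: 8.3
position: [0.644, 0.1687, 0.4075]
ee_rot: [-1.694, 0.806, 1.702]
force: [-15.3, -8.9, 5.2]
width: 0.006
```

Run:
```python
from h import *
print(arm.observe()["position"],arm.observe()["force"])
bar=[]
for c in["side","scene"]:
    get_image(c)
    d=pinpoint(c,"handle_bar")[:1]
    if d: q=np.array(d[0]["point"])-[.612,.1288,.1235]; print(d,np.degrees(np.arctan2(q@rx,q[2])))
# paddle plan: dir & grip from earlier fits
for c in["side","scene"]:
    get_image(c)
    for t in("paddle_eye","paddle_grip","paddle"): print(c,t,[d["point"] for d in pinpoint(c,t) if abs(d["point"][1]+.4)<.05 and d["point"][0]>.4])
```

```text
[0.64396895 0.16865823 0.40751498] [-15.28969238  -8.89392132   5.2396142 ]
[{'point': [0.6692, 0.1635, 0.248], 'p': 0.77}] 27.972958730061805
[{'point': [0.6652, 0.1628, 0.2438], 'p': 0.9}] 27.494051609445656
side paddle_eye [[0.5506, -0.3947, 0.0059], [0.7068, -0.3898, 0.0014]]
side paddle_grip [[0.4912, -0.4003, 0.0085]]
side paddle [[0.4731, -0.4109, -0.0017]]
scene paddle_eye [[0.5541, -0.3908, 0.0033]]
scene paddle_grip [[0.4926, -0.4076, 0.0089]]
scene paddle [[0.4765, -0.4061, 0.0002]]
```

Emit:
arm_command:
  motion:
    - [0,0,-4,0,0,0,0]
    - [0,0,0,0,0,0,0]

```text
clock: 9.15
position: [0.6454, 0.1694, 0.4075]
ee_rot: [-1.69, 0.813, 1.707]
force: [-29.7, -14.4, 14.6]
width: 0.006
```

Emit:
arm_command:
  motion:
    - [0,0,20,0,0,0,0]
    - [0,0,40,0,0,0,0]
    - [0,-40,40,0,0,0,0]
    - [60,-40,30,0,0,0,0]

```text
clock: 9.65
position: [0.5478, 0.0895, 0.4892]
ee_rot: [-1.698, 0.798, 1.696]
force: [1.2, -0.8, 0.3]
width: 0.07
```

Run:
```python
from h import *
a=np.deg2rad(12); py=np.array([-np.sin(a),np.cos(a),0])
print(pose()[0],arm.observe()["joints"].round(2))
Q=orient(-ez,py); plan([.4925,-.404,.33],Q,60)
```

```text
[0.54776591 0.08945753 0.48921556] [-0.46  0.26  0.26  1.63 -0.07  1.26  2.08]
[60, 14.4, 32.5, -31.4, 2.51, 0.0, 0.01]
[60, 14.4, 31.1, -32.8, 2.51, 0.0, 0.01]
[60, 14.5, 29.6, -34.1, 2.51, 0.0, 0.01]
[60, 14.5, 28.1, -35.3, 2.51, 0.0, 0.01]
[60, 14.5, 26.5, -36.5, 2.51, 0.0, 0.01]
[60, 14.5, 24.9, -37.7, 2.51, 0.0, 0.01]
[60, 14.5, 23.2, -38.7, 2.51, 0.0, 0.01]
[60, 14.5, 21.5, -39.7, 2.51, 0.0, 0.01]
[60, 14.5, 19.7, -40.6, 2.51, 0.0, 0.01]
[60, 14.5, 17.9, -41.4, 2.51, 0.0, 0.01]
[60, 14.5, 16.1, -42.2, 2.51, 0.0, 0.01]
```

Emit:
arm_command:
  motion:
    - [60,14,32.5,-31.5,2.5,0,0]
    - [60,14,31,-33,2.5,0,0]
    - [60,14.5,29.5,-34,2.5,0,0]
    - [60,14.5,28,-35.5,2.5,0,0]
    - [60,14.5,26.5,-36.5,2.5,0,0]

```text
clock: 10.28
position: [0.5243, -0.1354, 0.4167]
ee_rot: [-1.55, 0.946, 1.545]
force: [0.2, -0.2, -0.3]
width: 0.608
```

Emit:
arm_command:
  motion:
    - [60,14.5,25,-37.5,2.5,0,0]
    - [60,14.5,23,-38.5,2.5,0,0]
    - [60,14.5,21.5,-39.5,2.5,0,0]
    - [60,14.5,19.5,-40.5,2.5,0,0]
    - [60,14.5,18,-41.5,2.5,0,0]

```text
clock: 10.9
position: [0.4997, -0.3593, 0.344]
ee_rot: [-1.396, 1.077, 1.392]
force: [0.5, 0.9, 0.7]
width: 0.651
```

Emit:
arm_command:
  motion:
    - [60,14.5,16,-42,2.5,0,0]
    - [60,0,0,0,0,0,0]

```text
clock: 11.15
position: [0.4927, -0.4063, 0.3287]
ee_rot: [-1.361, 1.107, 1.359]
force: [0.1, 0.8, -0.2]
width: 0.658
```

```bash
cat >> h.py <<'E'
def fish(im,P,pr):
    "world point -> wrist pixel"
    p,r=pr; T=np.array(im["tool_from_camera"]); t=r.inv().apply(np.array(P)-p); c=T[:3,:3].T@(t-T[:3,3])
    K=im["K"]; th=np.arctan2(np.hypot(c[0],c[1]),c[2]); h=np.hypot(c[0],c[1])
    return np.array([K[0][2]+K[0][0]*th*c[0]/h,K[1][2]+K[1][1]*th*c[1]/h])
def unfish(im,U,V,pr):
    p,r=pr; T=np.array(im["tool_from_camera"]); K=im["K"]; x=(U-K[0][2])/K[0][0]; y=(V-K[1][2])/K[1][1]; th=np.hypot(x,y)
    z=im["range_z"][V,U]; s=np.tan(th)/np.maximum(th,1e-9); c=np.stack([x*s*z,y*s*z,z],-1)
    return r.apply(c@T[:3,:3].T+T[:3,3])+p
E
python3 - <<'E'
from h import *
pr=pose(); im=get_image("wrist"); save(im,"w1.png"); print(pr[0],arm.observe()["joints"].round(2),arm.observe()["width"])
for t in("paddle_eye","paddle_grip","paddle"): print(t,[(d["point"],round(d["p"],2)) for d in pinpoint("wrist",t)[:2]])
hsv=cv2.cvtColor(im["frame"],cv2.COLOR_RGB2HSV)
V,U=np.nonzero((abs(hsv[...,0].astype(int)-110)<10)&(hsv[...,1]>120)&(im["range_z"]>0)); W=unfish(im,U,V,pr)
k=(abs(W[:,0]-.5)<.12)&(abs(W[:,1]+.4)<.08)&(W[:,2]<.06); W=W[k]; print(len(W),np.percentile(W,[1,50,99],0))
top=W[W[:,2]>.014]; c=top.mean(0); v=np.linalg.svd((top-c)[:,:2],full_matrices=False)[2][0]; v*=np.sign(v[0])
s=(top-c)[:,:2]@v; print("handle ctr",c,"yaw",np.degrees(np.arctan2(v[1],v[0])),"extent",s.min(),s.max(),"grip pix",fish(im,[*(c[:2]),.02],pr))
eye=W[(W[:,:2]-c[:2])@v>.05]; print("eye",eye.min(0),eye.max(0))
E
```

```text
[ 0.49272185 -0.40634467  0.32868764] [ 0.29  0.55  0.48  1.66 -0.29  1.    2.64] 0.651284027064943
paddle_eye [([0.3427, -0.6724, 0.0034], 0.92), ([0.5512, -0.3931, 0.0064], 0.64)]
paddle_grip [([0.3514, -0.6115, 0.0161], 0.95), ([0.4926, -0.401, 0.0116], 0.86)]
paddle [([0.356, -0.5921, 0.0012], 0.72), ([0.477, -0.407, -0.0002], 0.71)]
2636 [[ 0.44223575 -0.42342465  0.00636091]
 [ 0.49225041 -0.40567654  0.01967217]
 [ 0.55702764 -0.37665115  0.02147728]]
handle ctr [ 0.48552523 -0.40640994  0.01980027] yaw 11.746253243961474 extent -0.044651379275197 0.0485405368135786 grip pix [321.33965543 190.04440514]
eye [ 0.53306632 -0.41242749 -0.00076641] [ 0.56074173 -0.37270806  0.00953073]
```

View pics/w1.png

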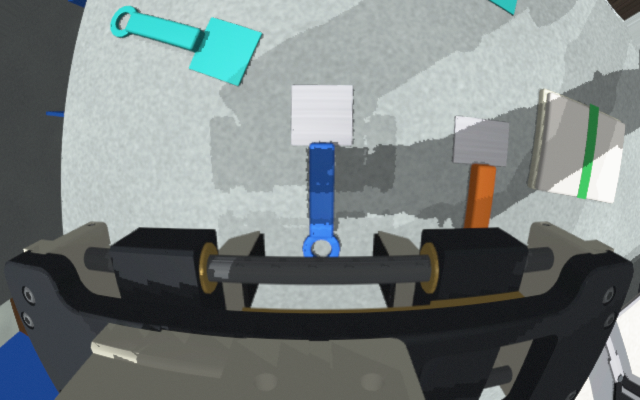

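Run:
```python
from h import *
a=np.deg2rad(11.7); py=np.array([-np.sin(a),np.cos(a),0])
plan([.4894,-.4056,.182],orient(-ez,py),60)
```

```text
[60, 49.2, 2.3, -0.9, 0.17, 0.0, 0.03]
[60, 49.2, 2.2, -0.9, 0.17, 0.0, 0.03]
[60, 49.2, 2.2, -1.0, 0.17, 0.0, 0.03]
```

Emit:
arm_command:
  motion:
    - [60,49,2,-1,0,0,0]
    - [60,49,1,-1,0,0,0]
    - [60,30,0,-1,0,0,0]
    - [60,18,0,0,0,0,0]
    - [60,0,0,0,0,0,0]

```text
clock: 11.98
position: [0.4923, -0.4053, 0.1828]
ee_rot: [-1.363, 1.101, 1.365]
force: [0.4, -0.4, 0.3]
width: 0.654
```

Emit:
arm_command:
  motion:
    - [15,0,0,0,0,0,0]
    - [15,0,0,0,0,0,0]
    - [15,0,0,0,0,0,0]
    - [15,0,0,0,0,0,0]
    - [15,0,0,0,0,0,0]
  newtons: 40

```text
clock: 12.6
position: [0.492, -0.4061, 0.1836]
ee_rot: [-1.363, 1.101, 1.363]
force: [-1.6, 2.0, 4.6]
width: 0.259
```

```bash
cat >> h.py <<'E'
nrm=-.5*rx+np.sqrt(.75)*ez; PEG=np.array([.615,.2404,.1665]); EYE=np.array([.1796,-.058,0])
E
python3 - <<'E'
from h import *
p,r=pose(); print(r.as_matrix().round(2))
Q=orient(-nrm,ry)
up=(p+[0,0,.2],r); print()
tgt=PEG+nrm*.09-Q.apply(EYE)
mid=(p+tgt)/2
print(tgt)
s=plan(tgt,Q,15,up,sp=48)
E
```

```text
[[ 0.   -0.98 -0.21]
 [ 0.   -0.21  0.98]
 [-1.   -0.    0.  ]]

[0.4732592  0.12146535 0.37098045]
[15, 1.1, -7.7, 43.3, -2.27, -0.61, -2.45]
[15, 1.9, -9.3, 43.0, -2.27, -0.61, -2.45]
[15, 2.8, -10.9, 42.5, -2.27, -0.61, -2.45]
[15, 3.7, -12.5, 42.0, -2.27, -0.61, -2.45]
[15, 4.7, -13.9, 41.5, -2.27, -0.61, -2.45]
[15, 5.8, -15.3, 40.8, -2.27, -0.61, -2.45]
[15, 6.9, -16.7, 40.1, -2.27, -0.61, -2.45]
[15, 8.1, -17.9, 39.4, -2.27, -0.61, -2.45]
[15, 9.3, -19.1, 38.5, -2.27, -0.61, -2.45]
[15, 10.5, -20.2, 37.7, -2.27, -0.61, -2.45]
[15, 11.8, -21.2, 36.7, -2.27, -0.61, -2.45]
[15, 13.1, -22.1, 35.7, -2.27, -0.61, -2.45]
```

Emit:
arm_command:
  motion:
    - [15,-30,0,0,0,0,0]
    - [15,-50,0,0,0,0,0]
    - [15,-60,0,0,0,0,0]
    - [15,-60,0,0,0,0,0]

```text
clock: 13.1
position: [0.4916, -0.406, 0.3848]
ee_rot: [-1.362, 1.102, 1.364]
force: [0.8, -0.8, -1.4]
width: 0.256
```

Emit:
arm_command:
  motion:
    - [15,1,-7.5,43.5,-2.27,-0.61,-2.45]
    - [15,2,-9.5,43,-2.27,-0.61,-2.45]
    - [15,3,-11,42.5,-2.27,-0.61,-2.45]
    - [15,3.5,-12.5,42,-2.27,-0.61,-2.45]
    - [15,4.5,-14,41.5,-2.27,-0.61,-2.45]

```text
clock: 13.72
position: [0.4838, -0.1847, 0.378]
ee_rot: [-1.531, 0.775, 1.369]
force: [0.7, 0.1, -2.3]
width: 0.26
```

Emit:
arm_command:
  motion:
    - [15,6,-15.5,41,-2.27,-0.61,-2.45]
    - [15,7,-16.5,40,-2.27,-0.61,-2.45]
    - [15,8,-18,39.5,-2.27,-0.61,-2.45]
    - [15,9,-19,38.5,-2.27,-0.61,-2.45]

```text
clock: 14.22
position: [0.4773, -0.009, 0.3739]
ee_rot: [-1.645, 0.506, 1.356]
force: [0.2, 0.5, -1.0]
width: 0.255
```

Run:
```python
from h import *
o=arm.observe(); p,r=pr=pose(); print(p,o["joints"].round(2),o["force"],o["width"])
im=get_image("wrist"); save(im,"w2.png")
for t in("paddle_eye","paddle_grip","peg_root"): print(t,[(d["point"],round(d["p"],2),(r.inv().apply(np.array(d["point"])-p)).round(4)) for d in pinpoint("wrist",t)[:2]])
hsv=cv2.cvtColor(im["frame"],cv2.COLOR_RGB2HSV)
V,U=np.nonzero((abs(hsv[...,0].astype(int)-110)<10)&(hsv[...,1]>120)&(im["range_z"]>0)); W=r.inv().apply(unfish(im,U,V,pr)-p)
k=(abs(W[:,2])<.03)&(abs(W[:,1])<.1)&(abs(W[:,0]-.17)<.03);W=W[k]; print(np.percentile(W,[1,50,99],0))
e=W[W[:,1]<-.042]; print(len(e),e.min(0),e.max(0),np.median(e,0))
h=W[(W[:,1]>-.03)&(W[:,1]<.04)]; print(np.polyfit(h[:,1],h[:,2],1),np.polyfit(h[:,1],h[:,0],1))
print()
Q=orient(-nrm,ry)
plan(PEG+nrm*.09-Q.apply(EYE),Q,15)
```

```text
[ 0.47732197 -0.0089544   0.37387485] [-0.11  0.15  0.13  2.11 -0.45  0.61  2.49] [ 0.21197325  0.47153969 -1.01731297] 0.2550070581836576
paddle_eye []
paddle_grip [([0.5349, 0.0319, 0.2168], 0.93, array([ 0.1721, -0.0047, -0.0011]))]
peg_root []
[[ 1.61824788e-01 -2.83370547e-02 -1.16727542e-02]
 [ 1.63356052e-01  2.33897275e-02 -2.88232234e-05]
 [ 1.69859895e-01  5.17242625e-02  1.12189014e-02]]Traceback (most recent call last):
  File "<stdin>", line 8, in <module>
    return umr_minimum(a, axis, None, out, keepdims, initial, where)
ValueError: zero-size array to reduction operation minimum which has no identity
```

View pics/w2.png

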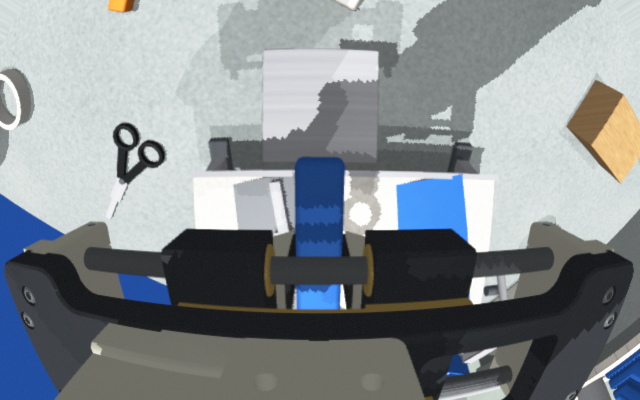

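Wrist view: paddle is held square (handle at 320,230), gripper beam hides the eye; blue plate at (432,205) ahead. I'll go to the pre-place pose and compare eye and peg from outside cameras.

Run:
```python
from h import *
Q=orient(-nrm,ry)
plan(PEG+nrm*.07-Q.apply(EYE),Q,15)
```

```text
[15, 17.0, -21.2, 37.6, -2.25, -0.59, -2.46]
[15, 18.3, -21.9, 36.6, -2.25, -0.59, -2.46]
[15, 19.7, -22.5, 35.5, -2.25, -0.59, -2.46]
```

Emit:
arm_command:
  motion:
    - [15,17,-21,37.5,-2.25,-0.6,-2.45]
    - [15,18.5,-22,36.5,-2.25,-0.6,-2.45]
    - [15,19.5,-22.5,35.5,-2.25,-0.6,-2.45]
    - [15,0,0,0,0,0,0]

```text
clock: 14.92
position: [0.4813, 0.1292, 0.3533]
ee_rot: [-1.718, 0.301, 1.339]
force: [-0.5, -0.8, -1.5]
width: 0.259
```

Run:
```python
from h import *
o=arm.observe(); p,r=pose(); print(p,r.as_matrix().round(3).tolist(),o["force"],o["width"])
e0=p+r.apply(EYE); print("eye fk",e0)
def sl(v): return np.round([v@np.cross(ry,nrm),v@ry,v@nrm],4)
print("fk eye in peg",sl(e0-PEG))
out=[]
for c in("side","scene"):
    im=get_image(c)
    for t in("paddle_eye","peg_root","handle_bar"):
        print(c,t,[(d["point"],round(d["p"],2),sl(np.array(d["point"])-PEG)) for d in pinpoint(c,t)[:5] if d["point"][2]>.1])
    u=[proj(im,x) for x in(e0,PEG,PEG+.04*nrm)]; print([a.round(1).tolist() for a in u])
    a=u[0].astype(int); k=im["frame"][max(a[1]-40,0):a[1]+40,a[0]-50:a[0]+50]; out.append(cv2.resize(k,(400,320),interpolation=cv2.INTER_CUBIC))
cv2.imwrite("pics/pre.png",np.hstack(out)[:,:,::-1])
```

```text
[0.48128178 0.12924289 0.35328856] [[0.381, -0.663, -0.645], [0.323, -0.558, 0.764], [-0.866, -0.5, 0.001]] [-0.492422   -0.76145695 -1.54427427] 0.2594213027677742
eye fk [0.58817626 0.2195882  0.22667317]
fk eye in peg [0.0007 0.0013 0.0691]
side paddle_eye []
side peg_root [([0.6176, 0.2404, 0.1664], 0.61, array([ 0.0017, -0.0017, -0.0011]))]
side handle_bar [([0.6712, 0.1651, 0.2488], 0.79, array([ 0.0365, -0.0938,  0.0739]))]
[[318.5, 145.8], [322.2, 153.4], [320.2, 149.2]]
scene paddle_eye [([0.5921, 0.2168, 0.2288], 0.74, array([ 0.0028, -0.0034,  0.0703]))]
scene peg_root [([0.6168, 0.2382, 0.1633], 0.67, array([-0.0016, -0.0028, -0.0028]))]
scene handle_bar [([0.6704, 0.1652, 0.2432], 0.72, array([ 0.0332, -0.0932,  0.0694]))]
[[395.9, 208.0], [400.6, 224.9], [397.7, 215.2]]
```

View pics/pre.png

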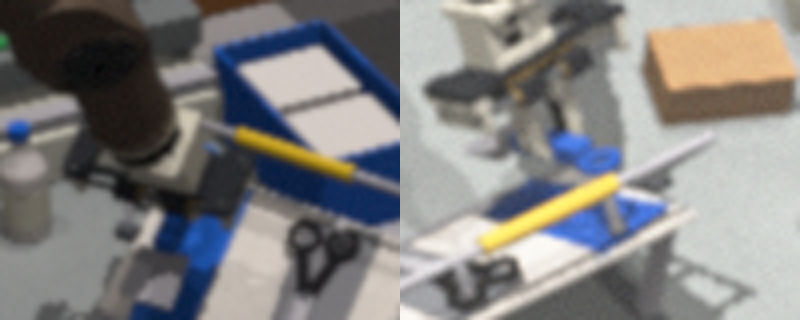

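Run:
```python
from h import *
im=get_image("scene"); up=np.cross(ry,nrm)
V,U=np.mgrid[190:250,370:430].reshape(2,-1); z=im["range_z"][V,U]; W=(R.from_rotvec(im["rotation"]).as_matrix()@(np.linalg.inv(im["K"])@np.c_[U,V,np.ones(len(U))].T*z)).T+im["origin"]
q=np.c_[(W-PEG)@up,(W-PEG)@ry,(W-PEG)@nrm]
k=(abs(q[:,0])<.02)&(abs(q[:,1])<.025)&(q[:,2]>.008)&(q[:,2]<.085)
for i in np.nonzero(k)[0]: print(U[i],V[i],(q[i]*1e3).round(0),im["frame"][V[i],U[i]])
pl=(abs(q[:,2])<.006)&(abs(q[:,1])<.06)&(abs(q[:,0])<.1); print("plate n offset",np.median(q[pl,2]), "blue y range",)
b=pl&(im["frame"][V,U][:,2]>im["frame"][V,U][:,0]*1.0+60); print(np.percentile(q[b],[1,50,99],0))
e=proj(im,PEG+.03*nrm).astype(int); k=im["frame"][e[1]-25:e[1]+25,e[0]-30:e[0]+30]; k=cv2.resize(k,(720,600),interpolation=cv2.INTER_NEAREST)
for s,c in((0,(255,0,0)),(.04,(255,0,0)),(.069,(0,255,0))):
    a=(proj(im,PEG+s*nrm)-e+[30.5,25.5])*12; cv2.circle(k,(int(a[0]),int(a[1])),3,c,-1)
p,r=pose(); a=(proj(im,p+r.apply(EYE))-e+[30.5,25.5])*12; cv2.circle(k,(int(a[0]),int(a[1])),3,(255,255,0),-1)
cv2.imwrite("pics/peg.png",k[:,:,::-1])
```

```text
393 204 [-16.   7.  80.] [ 94 112 162]
390 205 [-18.  -6.  82.] [ 73 110 194]
391 205 [-15.  -4.  81.] [ 65 102 186]
392 205 [-13.  -1.  80.] [ 73 108 190]
393 205 [-14.   4.  77.] [ 81 111 186]
394 205 [-5.  1. 80.] [ 97 121 187]
395 205 [-11.  10.  75.] [ 99 124 189]
396 205 [-4.  9. 77.] [ 95 122 194]
397 205 [ 4.  7. 79.] [ 95 123 199]
398 205 [ 1. 14. 75.] [ 97 126 202]
399 205 [ 3. 17. 74.] [105 128 188]
389 206 [-17. -12.  82.] [ 67  98 173]
390 206 [-19.  -7.  78.] [ 67 103 183]
391 206 [-14.  -6.  78.] [ 75 112 196]
392 206 [-14.  -2.  76.] [ 75 115 204]
393 206 [-14.   3.  74.] [ 73 113 202]
394 206 [-12.   5.  73.] [ 80 117 198]
395 206 [-10.   8.  72.] [ 81 113 192]
396 206 [-7. 10. 71.] [ 76 108 182]
397 206 [ 1.  8. 74.] [ 73 109 191]
398 206 [ 6.  8. 75.] [ 76 120 213]
399 206 [11.  9. 75.] [ 86 122 211]
389 207 [-17. -14.  78.] [ 63  96 166]
390 207 [-11. -13.  79.] [ 67 105 192]
391 207 [ -6. -13.  80.] [ 73 114 206]
392 207 [-10.  -6.  75.] [ 68 109 198]
393 207 [-12.  -1.  72.] [ 78 114 194]
394 207 [-10.   2.  71.] [ 82 112 182]
395 207 [-2.  1. 73.] [ 75 106 173]
[... 1340 characters left out ...]
[149 147 151]
398 219 [ 1. -4. 27.] [144 145 158]
396 220 [-8. -7. 23.] [113 119 142]
397 220 [-2. -7. 24.] [139 140 147]
398 220 [ 1. -5. 23.] [140 140 151]
399 220 [-1.  0. 20.] [121 132 173]
397 221 [ -0. -10.  22.] [132 134 146]
398 221 [-4. -3. 17.] [145 144 147]
399 221 [ 2. -3. 18.] [131 135 160]
397 222 [  1. -12.  19.] [124 125 142]
398 222 [  4. -10.  19.] [139 139 141]
399 222 [-6.  1. 10.] [137 134 142]
397 223 [ -3. -11.  13.] [111 115 136]
398 223 [  5. -12.  16.] [140 139 144]
399 223 [ 5. -8. 13.] [137 135 136]
plate n offset 0.0013007715460110537 blue y range
[[-0.07054267 -0.03885667 -0.0024212 ]
 [-0.02367647 -0.00593155  0.00203242]
 [ 0.01690725  0.04130152  0.005512  ]]
```

View pics/peg.png

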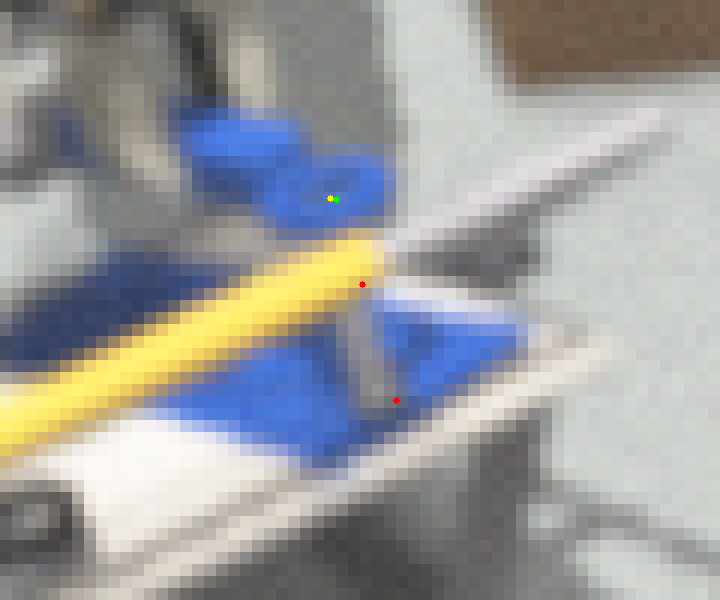

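Scene crop: the eye ring (centre about 330,192) matches the FK eye point, but the peg (about 362 at row 340) is about 1.4 px left of my PEG estimate. I'll check this in the unobstructed start pictures.

Run:
```python
from h import *
out=[]
for c in("scene","side"):
    im=get_image(c); f=cv2.imread(f"pics/{c}0.png")[:,:,::-1]
    e=proj(im,PEG+.02*nrm).astype(int); k=f[e[1]-20:e[1]+20,e[0]-16:e[0]+16]; k=cv2.resize(k,(384,480),interpolation=cv2.INTER_NEAREST).copy()
    for s in(0,.04):
        for d,col in((0,(255,0,0)),(-.005,(0,255,0))):
            a=(proj(im,PEG+s*nrm+d*ry)-e+[16.5,20.5])*12; cv2.circle(k,(int(a[0]),int(a[1])),3,col,-1)
    for u,v in((1,0),(0,1)): pass
    J=np.array([proj(im,PEG+.001*w)-proj(im,PEG) for w in(np.cross(ry,nrm),ry,nrm)]); print(c,"px per mm (up,y,n)",J.round(3).tolist())
    out.append(k)
cv2.imwrite("pics/peg0.png",np.hstack(out)[:,:,::-1])
```

```text
scene px per mm (up,y,n) [[0.19, 0.049], [0.195, -0.132], [-0.072, -0.239]]
side px per mm (up,y,n) [[0.081, -0.197], [-0.207, -0.053], [-0.049, -0.104]]
```

View pics/peg0.png

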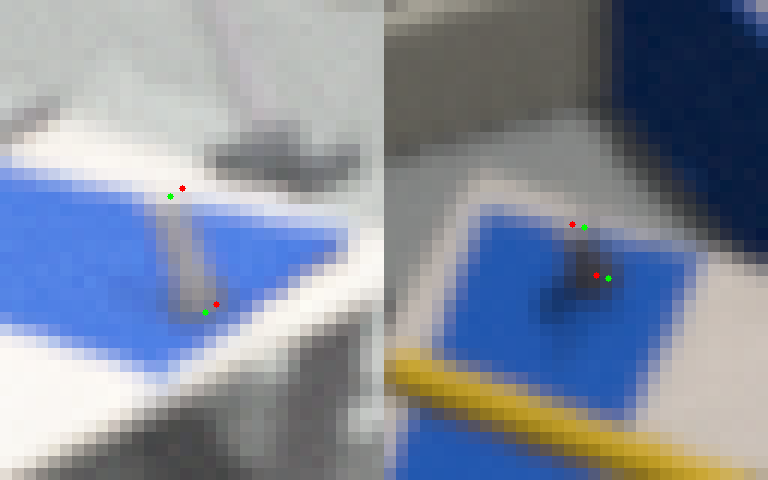

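Peg sits about 3–4 mm to −y of my estimate. More important, the bar's travel and the sleeve direction both suggest rack yaw ≈32°, not 40°, so I'll fit the board properly.

Run:
```python
from h import *
rng=np.random.default_rng(0)
for c in("scene","side"):
    im=get_image(c); V,U=np.nonzero(im["range_z"]>0); z=im["range_z"][V,U]
    W=(R.from_rotvec(im["rotation"]).as_matrix()@(np.linalg.inv(im["K"])@np.c_[U,V,np.ones(len(U))].T*z)).T+im["origin"]; F=im["frame"][V,U].astype(int)
    k=(np.linalg.norm(W[:,:2]-[.612,.128],axis=1)<.22)&(W[:,2]>.06)&(W[:,2]<.2); P=W[k]; C=F[k]; UV=np.c_[U,V][k]
    best=None
    for _ in range(1500):
        a=P[rng.choice(len(P),3,False)]; n=np.cross(a[1]-a[0],a[2]-a[0]); l=np.linalg.norm(n)
        if l<1e-3: continue
        n/=l; n*=np.sign(n[2])
        if not .8<n[2]<.93: continue
        i=abs((P-a[0])@n)<.004
        if best is None or i.sum()>best.sum(): best=i
    for _ in range(3):
        m=P[best].mean(0); n=np.linalg.svd(P[best]-m,full_matrices=False)[2][2]; n*=np.sign(n[2]); best=abs((P-m)@n)<.005
    print(c,best.sum(),"n",n.round(3),"tilt",np.degrees(np.arccos(n[2])).round(1),"yaw",np.degrees(np.arctan2(-n[1],-n[0])).round(1))
    # edges in plane: rectangle of inliers
    x=np.array([-n[0],-n[1],0]);x/=np.linalg.norm(x); y=np.cross(ez,x); s=np.cross(y,n)
    q=np.c_[(P[best]-m)@s,(P[best]-m)@y].astype(np.float32); rc=cv2.minAreaRect(q); print("rect",rc, "ctr",m+rc[0][0]*s+rc[0][1]*y,"net yaw base",np.degrees(np.arctan2(x[1],x[0])))
    b=C[best][:,2]-C[best][:,0]>60; Q=q[b]; print("blue",b.sum(),cv2.minAreaRect(Q))
```

```text
scene 1485 n [-0.413 -0.264  0.871] tilt 29.4 yaw 32.6
rect ((-0.009721368551254272, 0.014238923788070679), (0.3679177165031433, 0.21544165909290314), 89.9208984375) ctr [0.61115144 0.12162046 0.12741302] net yaw base 32.57522074714408
blue 128 ((0.014107435941696167, 0.10608076304197311), (0.13822926580905914, 0.0838647112250328), 10.843505859375)
side 1622 n [-0.418 -0.266  0.869] tilt 29.7 yaw 32.4
rect ((0.0069757625460624695, 0.02807435393333435), (0.36727529764175415, 0.2011820524930954), 89.72355651855469) ctr [0.60825209 0.12457266 0.12848156] net yaw base 32.400843055323705
blue 119 ((-0.01003250852227211, 0.10810527205467224), (0.054668210446834564, 0.1326277107000351), 89.87973022460938)
```

Board fits agree: rack yaw 32.5° and tilt 29.5°. I'll correct the frame, then re-solve the peg axis from the pixels in both views.

```bash
cat >> h.py <<'E'
nold=nrm; PEG0=PEG.copy()
RY=np.deg2rad(32.5); rx=np.array([np.cos(RY),np.sin(RY),0]); ry=np.array([-np.sin(RY),np.cos(RY),0]); nrm=-.5*rx+np.sqrt(.75)*ez; up=np.cross(ry,nrm)
E
python3 - <<'E'
from h import *
from scipy.optimize import least_squares
obs={"scene":[(197,305),(181,252),(168,205)],"side":[(590,278),(580,235)]}
ims={c:get_image(c) for c in obs}
def px(c,o):
    e=proj(ims[c],PEG0+.02*nold).astype(int); return np.array([(o[0]-(384 if c=="side" else 0))/12-16.5,o[1]/12-20.5])+e
def res(v):
    out=[]; A=PEG0+v[0]*up+v[1]*ry
    for c in obs:
        a,b=proj(ims[c],A),proj(ims[c],A+.04*nrm); d=(b-a)/np.linalg.norm(b-a)
        for o in obs[c]:
            w=px(c,o)-a; out.append(d[0]*w[1]-d[1]*w[0])
    return out
s=least_squares(res,[0,0]); print((s.x*1e3).round(1),np.round(s.fun,2)); A=PEG0+s.x[0]*up+s.x[1]*ry; print("PEG",A)
p,r=pose(); q=p+r.apply(EYE)-A; print("eye rel",q@up,q@ry,q@nrm)
for n in("peg_root",):
    for c in obs: print(c,[(np.array(d["point"])-A)@np.c_[up,ry,nrm] for d in pinpoint(c,n)[:1]])
E
```

```text
[-4.  -5.3] [ 0.23 -0.04 -0.19 -0.54  0.53]
PEG [0.61496916 0.23406402 0.1645195 ]
eye rel 0.004557792321325756 -0.0001979968611790741 0.06998113519998689
scene [array([ 0.00236737,  0.00385462, -0.00254402])]
side [array([ 0.00679492,  0.00480416, -0.00082788])]
```

Run:
```python
from h import *
im=get_image("wrist"); p,r=pose(); print(im["K"][0],np.array(im["tool_from_camera"]).round(3).tolist())
for dx in(-100,-150):
  for dy in(-60,-100,-140):
    for dz in(-50,-70):
      P=p+r.apply(np.array([dx,dy,dz])/1e3); print(dx,dy,dz,fish(im,[.616,.237,.165],(P,r)).round(0),P.round(2))
```

```text
[309.70691629   0.         318.45270614] [[-0.0, -0.248, 0.969, 0.02], [0.001, -0.969, -0.248, 0.067], [1.0, 0.001, 0.0, -0.0], [0.0, 0.0, 0.0, 1.0]]
-100 -60 -50 [362. 185.] [0.52 0.09 0.47]
-100 -60 -70 [380. 185.] [0.53 0.07 0.47]
-100 -100 -50 [363. 148.] [0.54 0.11 0.49]
-100 -100 -70 [381. 149.] [0.55 0.1  0.49]
-100 -140 -50 [364. 111.] [0.57 0.13 0.51]
-100 -140 -70 [382. 112.] [0.58 0.12 0.51]
-150 -60 -50 [357. 177.] [0.5  0.07 0.51]
-150 -60 -70 [372. 177.] [0.51 0.06 0.51]
-150 -100 -50 [357. 145.] [0.52 0.1  0.53]
-150 -100 -70 [373. 146.] [0.54 0.08 0.53]
-150 -140 -50 [358. 113.] [0.55 0.12 0.55]
-150 -140 -70 [374. 113.] [0.56 0.1  0.55]
```

Emit:
arm_command:
  motion:
    - [15,-50,0,0,0,0,0]
    - [15,-50,0,0,3.25,1.9,0]
    - [15,0,-35,-30,3.25,1.9,0]
    - [15,0,-35,-30,0,0,0]
    - [15,0,0,0,0,0,0]

```text
clock: 16.45
position: [0.5295, 0.0789, 0.477]
ee_rot: [-1.67, 0.409, 1.235]
force: [-1.3, 0.4, -0.8]
width: 0.264
```

Run:
```python
from h import *
A=np.array([.616,.237,.165])
p,r=pr=pose(); im=get_image("wrist"); print(p,"orient err",(r.inv()*orient(-nrm,ry)).as_rotvec(degrees=True).round(1))
print([(d["point"],d["p"]) for d in pinpoint("wrist","peg_root")[:3]])
e=fish(im,A+.02*nrm,pr).astype(int); print(e); k=im["frame"][e[1]-40:e[1]+40,e[0]-50:e[0]+50]; k=cv2.resize(k,(800,640)[:2],interpolation=cv2.INTER_NEAREST)[:600].copy()
for s in(0,.04):
    a=(fish(im,A+s*nrm,pr)-e+[50.5,40.5])*8; cv2.circle(k,(int(a[0]),int(a[1])),3,(255,0,0),-1)
save(im,"w3.png"); cv2.imwrite("pics/w3c.png",k[:,:,::-1])
V,U=np.mgrid[e[1]-40:e[1]+40,e[0]-40:e[0]+40].reshape(2,-1); W=unfish(im,U,V,pr); q=(W-A)@np.c_[up,ry,nrm]; kk=(abs(q[:,0])<.02)&(abs(q[:,1])<.02)&(q[:,2]>.012)&(q[:,2]<.06); print(kk.sum(),np.percentile(q[kk],[2,50,98],0).round(4))
t=q[kk][q[kk][:,2]>.036]; print("tip",len(t),t.mean(0) if len(t) else 0)
pl=(abs(q[:,0])<.03)&(abs(q[:,1])<.03)&(abs(q[:,2])<.01); print("plate n",np.median(q[pl,2]))
```

```text
[0.529451   0.07892841 0.47700901] orient err [-0.1 -0.2  0.2]
[([0.6149, 0.2376, 0.1655], 0.95)]
[403 173]
171 [[-0.0067 -0.0088  0.0125]
 [-0.0025 -0.0049  0.0392]
 [ 0.0043  0.0008  0.0413]]
tip 113 [-0.00131085 -0.00406118  0.03986416]
plate n 0.00021826867177351028
```

View pics/w3c.png

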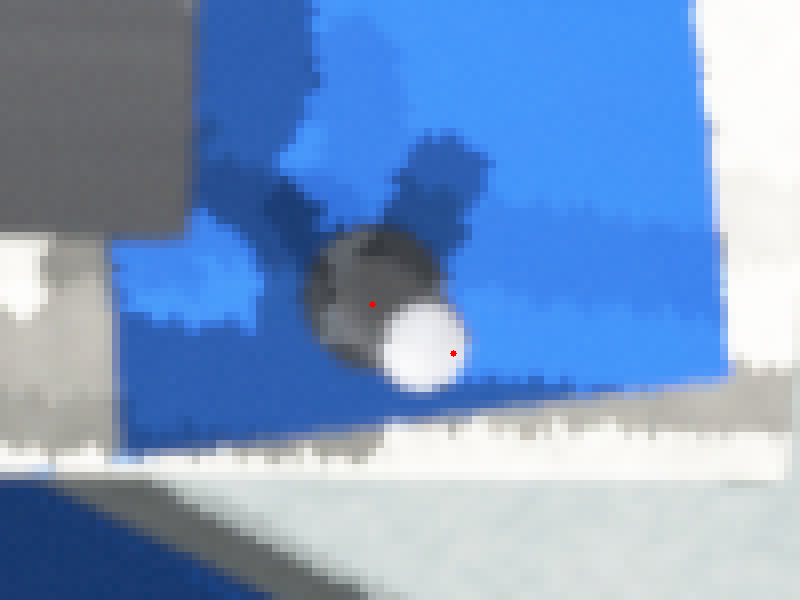

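Close view: peg root matches (collar centre at 370,297), but the tip (425,345) is off my axis, and the blue plate's edges are skewed about 7° to the tool. I'll fit the plate plane itself from the close-up depth.

Run:
```python
from h import *
A=np.array([.616,.237,.165])
p,r=pr=pose(); im=get_image("wrist"); f=im["frame"].astype(int)
V,U=np.nonzero((im["range_z"]>0)); W=unfish(im,U,V,pr); C=f[V,U]; q=(W-A)@np.c_[up,ry,nrm]
near=(abs(q[:,2])<.03)&(q[:,0]<.06)&(q[:,0]>-.2)&(q[:,1]>-.25)&(q[:,1]<.1)&(V<225)
def fit(k,name):
    P=W[k]
    for _ in range(4):
        m=P.mean(0); n=np.linalg.svd(P-m,full_matrices=False)[2][2]; n*=np.sign(n[2]); d=(P-m)@n; P=P[abs(d)<max(2.5*np.median(abs(d)),.001)]
    print(name,len(P),n.round(3),"tilt",np.degrees(np.arccos(n[2])).round(1),"yaw",np.degrees(np.arctan2(-n[1],-n[0])).round(1),"q mean",((m-A)@np.c_[up,ry,nrm]).round(3)); return n
blue=near&(C[:,2]-C[:,0]>60)&(q[:,1]>-.06); fit(blue,"blue")
fit(near&(C.max(1)-C.min(1)<25)&(C.min(1)>140)&(abs(q[:,2])<.012),"white")
fit(near&(abs(q[:,2])<.02),"all")
Q=q[blue&(abs(q[:,2])<.01)]; print(cv2.minAreaRect((Q[:,:2]*1e3).astype(np.float32)))
# tip: bright top disc
m=(q[:,2]>.03)&(q[:,2]<.05)&(abs(q[:,0])<.02)&(abs(q[:,1])<.02); print("tip px",U[m].mean(),V[m].mean(),"q",q[m].mean(0).round(4),"world",W[m].mean(0).round(4))
for lo in(.005,.012,.02): 
    m=(q[:,2]>lo)&(q[:,2]<lo+.008)&(abs(q[:,0])<.02)&(abs(q[:,1])<.02); print(lo,m.sum(),q[m].mean(0).round(4),np.ptp(q[m],0).round(3) if m.sum() else 0)
```

```text
blue 7909 [-0.363 -0.344  0.866] tilt 30.0 yaw 43.4 q mean [-0.073  0.004  0.002]
white 14457 [-0.424 -0.263  0.867] tilt 29.9 yaw 31.8 q mean [-0.08  -0.126 -0.002]
all 28177 [-0.416 -0.272  0.868] tilt 29.8 yaw 33.2 q mean [-0.083 -0.092 -0.   ]
((-77.31294250488281, -1.24627685546875), (189.49024963378906, 90.47322845458984), 7.517423152923584)
tip px 401.625 178.59375 q [-0.0018 -0.0043  0.0385] world [0.6007 0.2222 0.1975]
0.005 15 [-0.0042 -0.0042  0.0086] [0.008 0.008 0.007]
0.012 16 [-0.0042 -0.0047  0.0157] [0.008 0.009 0.008]
0.02 17 [-0.0052 -0.0054  0.0236] [0.007 0.007 0.006]
```

View pics/w3.png

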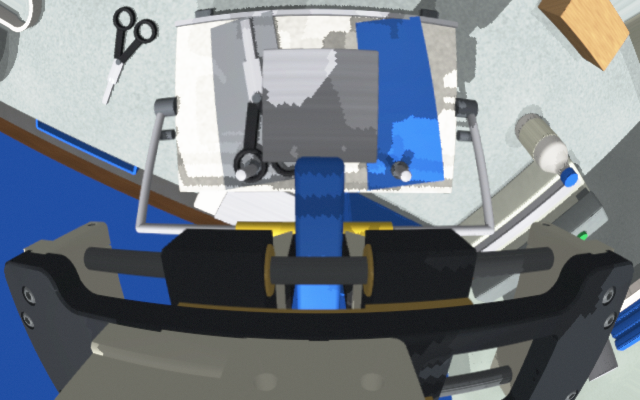

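The blue plate is itself yawed on the board (~41°), while the board is at 32.5°. So the 40° placing frame was nearly right. I'll use yaw 41 and check the root against the tip.

Run:
```python
from h import *
A=np.array([.616,.237,.165]); print("tip",A+(-.0013*up-.0041*ry+.0399*nrm))
a=np.deg2rad(41); x=np.array([np.cos(a),np.sin(a),0]); n=-.5*x+.75**.5*ez
print("root from tip",A+(-.0013*up-.0041*ry+.0399*nrm)-.04*n)
pr=pose(); im=get_image("wrist"); e=np.array([403,173])
for nm,R0 in(("A",A),("tipbased",A+(-.0013*up-.0041*ry+.0399*nrm)-.04*n)):
    print(nm,[((fish(im,R0+s*n,pr)-e+[50.5,40.5])*8).round(0) for s in(0,.04)])
```

```text
tip [0.60042775 0.22221806 0.19890441]
root from tip [0.61552194 0.23533924 0.1642634 ]
A [array([346., 339.]), array([401., 392.])]
tipbased [array([338., 328.]), array([393., 380.])]
```

```bash
cat >> h.py <<'E'
RY=np.deg2rad(41); rx=np.array([np.cos(RY),np.sin(RY),0]); ry=np.array([-np.sin(RY),np.cos(RY),0]); nrm=-.5*rx+np.sqrt(.75)*ez; up=np.cross(ry,nrm)
PEG=np.array([.6155,.2362,.1645])
def rel():
    p,r=pose(); q=p+r.apply(EYE)-PEG; print("eye rel up,y,n mm",(q@np.c_[up,ry,nrm]*1e3).round(1),"F",(arm.observe()["force"]@np.c_[up,ry,nrm]).round(1))
E
python3 - <<'E'
from h import *
p,r=pose(); Q=orient(-nrm,ry); rel()
s=plan(PEG+.12*nrm-Q.apply(EYE),Q,15,sp=45); print(); plan(PEG+.055*nrm-Q.apply(EYE),Q,15,s,sp=35)
E
```

```text
eye rel up,y,n mm [ 64.3 -80.  174.6] F [-0.2  0.7 -0.1]
[15, 16.6, 24.4, 18.0, -2.48, -1.42, -0.03]
[15, 17.1, 23.6, 18.6, -2.48, -1.42, -0.03]
[15, 17.5, 22.8, 19.2, -2.48, -1.42, -0.03]

[15, 32.5, -0.0, 0.0, 0.0, 0.0, 0.0]
[15, 32.5, -0.0, 0.0, 0.0, 0.0, 0.0]
```

Emit:
arm_command:
  motion:
    - [15,16.5,24.5,18,-2.5,-1.4,0]
    - [15,17,23.5,18.5,-2.5,-1.4,0]
    - [15,17.5,23,19,-2.45,-1.45,0]
    - [15,0,0,0,0,0,0]
    - [15,30,0,0,0,0,0]

```text
clock: 17.27
position: [0.4779, 0.1138, 0.3719]
ee_rot: [-1.727, 0.287, 1.342]
force: [0.7, -0.2, -1.3]
width: 0.258
```

Emit:
arm_command:
  motion:
    - [15,30,0,0,0,0,0]
    - [15,0,0,0,0,0,0]
    - [15,0,0,0,0,0,0]

```text
clock: 17.65
position: [0.4887, 0.1236, 0.3449]
ee_rot: [-1.726, 0.289, 1.347]
force: [-0.7, 0.2, -0.6]
width: 0.256
```

Run:
```python
from h import *
rel(); Q=orient(-nrm,ry); plan(PEG+.055*nrm-Q.apply(EYE),Q,15)
im=get_image("scene"); print([((np.array(d["point"])-PEG)@np.c_[up,ry,nrm]*1e3).round(1) for d in pinpoint("scene","paddle_eye")[:4] if d["point"][2]>.1])
```

```text
eye rel up,y,n mm [ 1.5 -2.2 61.5] F [-0.7  0.6 -0.3]
[15, 6.4, 1.4, 1.8, -0.02, -0.12, 0.06]
[array([ 4.5, -3. , 62. ])]
```

Emit:
arm_command:
  motion:
    - [15,6,1.5,2,0,0,0]
    - [15,6,0,0,0,0,0]
    - [15,8,0,0,0,0,0]

```text
clock: 18.12
position: [0.4937, 0.1313, 0.3255]
ee_rot: [-1.726, 0.289, 1.348]
force: [-0.1, 0.5, -1.2]
width: 0.257
```

```bash
python3 -c "from h import *; rel()"
```

```text
eye rel up,y,n mm [-0.7  0.5 40.2] F [-0.4  0.4 -1.2]
```

Emit:
arm_command:
  motion:
    - [15,6,0,0,0,0,0]
    - [15,6,0,0,0,0,0]

```text
clock: 18.38
position: [0.4983, 0.1352, 0.3148]
ee_rot: [-1.725, 0.29, 1.349]
force: [0.1, 0.3, -0.0]
width: 0.257
```

Emit:
arm_command:
  motion:
    - [15,6,0,0,0,0,0]
    - [15,6,0,0,0,0,0]

```text
clock: 18.62
position: [0.5028, 0.1391, 0.3046]
ee_rot: [-1.726, 0.289, 1.348]
force: [-0.1, -0.2, -2.0]
width: 0.256
```

```bash
python3 -c "from h import *; rel()"
```

```text
eye rel up,y,n mm [-0.8  0.4 16.1] F [-1.2 -0.1 -1.6]
```

Emit:
arm_command:
  motion:
    - [15,4,0,0,0,0,0]
    - [15,4,0,0,0,0,0]

```text
clock: 18.88
position: [0.5058, 0.1416, 0.2978]
ee_rot: [-1.726, 0.289, 1.348]
force: [-0.5, -0.3, -1.1]
width: 0.259
```

Emit:
arm_command:
  motion:
    - [15,2,0,0,0,0,0]
    - [15,2,0,0,0,0,0]

```text
clock: 19.12
position: [0.5072, 0.1429, 0.2946]
ee_rot: [-1.726, 0.289, 1.348]
force: [-6.2, -6.3, 10.3]
width: 0.256
```

Run:
```python
from h import *
rel(); out=[]
for c in("scene","side"):
    im=get_image(c); print(c,[((np.array(d["point"])-PEG)@np.c_[up,ry,nrm]*1e3).round(1) for d in pinpoint(c,"paddle_eye")[:4] if d["point"][2]>.1])
    e=proj(im,PEG).astype(int); out.append(cv2.resize(im["frame"][e[1]-25:e[1]+25,e[0]-20:e[0]+20],(400,500),interpolation=cv2.INTER_CUBIC))
cv2.imwrite("pics/on.png",np.hstack(out)[:,:,::-1])
```

```text
eye rel up,y,n mm [-0.7  0.4  4.5] F [-2.5 -0.7 13.4]
scene [array([ 3.8, -3.5,  3. ])]
side []
```

View pics/on.png

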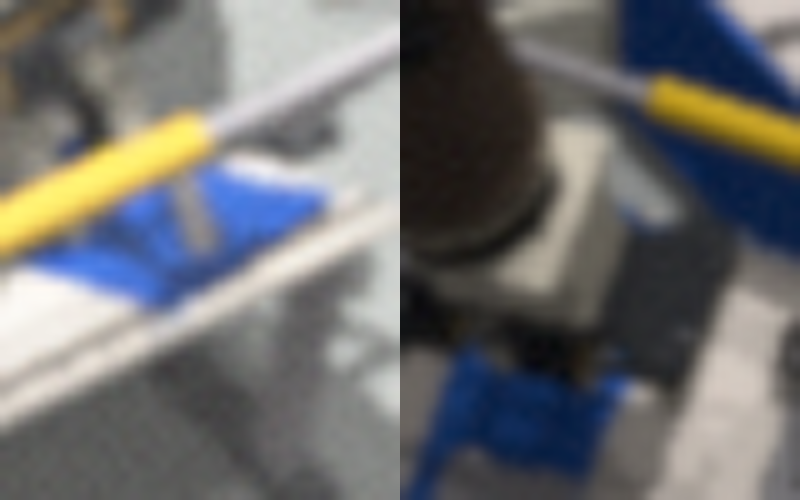

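Emit:
arm_command:
  motion:
    - [15,-1.5,0,0,0,0,0]
    - [50,0,0,0,0,0,0]
    - [50,0,0,0,0,0,0]
    - [50,0,0,0,0,0,0]
    - [50,0,0,0,0,0,0]

```text
clock: 19.95
position: [0.5066, 0.1424, 0.2959]
ee_rot: [-1.726, 0.289, 1.348]
force: [-0.6, 0.6, 0.1]
width: 0.543
```

Emit:
arm_command:
  motion:
    - [50,-15,0,0,0,0,0]
    - [50,-40,0,0,0,0,0]
    - [50,-50,0,0,0,0,0]
    - [50,-50,0,0,0,0,0]
    - [50,0,0,0,0,0,0]

```text
clock: 20.58
position: [0.4475, 0.0903, 0.4342]
ee_rot: [-1.728, 0.286, 1.341]
force: [0.2, -0.4, 0.2]
width: 0.545
```

Emit:
arm_command:
  motion:
    - [50,0,-40,-40,0,0,0]
    - [50,0,-40,-30,0,0,0]
    - [50,0,0,0,0,0,0]
    - [50,0,0,0,0,0,0]

```text
clock: 21.08
position: [0.5456, 0.0844, 0.4691]
ee_rot: [-1.725, 0.291, 1.351]
force: [-0.6, -0.0, -1.1]
width: 0.546
```

Run:
```python
from h import *
o=arm.observe(); p,r=pr=pose(); print(p,o["force"],o["width"],o["clock"])
im=get_image("wrist"); k=im["frame"][40:260,250:540]; cv2.imwrite("pics/end.png",cv2.resize(k,(790,600))[:,:,::-1])
M=np.c_[up,ry,nrm]
for t in("paddle_eye","paddle_grip","peg_root"): print(t,[((np.array(d["point"])-PEG)@M*1e3).round(1) for d in pinpoint("wrist",t)[:3] if d["point"][2]>.05])
hsv=cv2.cvtColor(im["frame"],cv2.COLOR_RGB2HSV)
V,U=np.nonzero((abs(hsv[...,0].astype(int)-110)<12)&(hsv[...,1]>110)&(im["range_z"]>0)); W=unfish(im,U,V,pr); q=(W-PEG)@M*1e3
h=q[(q[:,2]>14)&(q[:,2]<30)&(abs(q[:,1])<30)&(q[:,0]>-140)&(q[:,0]<0)]; print("handle top",len(h),np.percentile(h,[2,50,98],0).round(1)); c=np.linalg.lstsq(np.c_[h[:,:2],np.ones(len(h))],h[:,2],rcond=None)[0]; print("slopes deg",np.degrees(np.arctan(c[:2])))
for cam in("side","scene"):
    get_image(cam); d=pinpoint(cam,"handle_bar")[:1]; print(cam,[x["point"] for x in d],[((np.array(x["point"])-PEG)@M*1e3).round(1) for x in pinpoint(cam,"paddle_eye") if x["point"][2]>.1])
```

```text
[0.54564335 0.08440229 0.4690768 ] [-0.59614606 -0.0259661  -1.14191795] 0.5460334969230181 21.075
paddle_eye [array([-1.2, -0.2,  6.6])]
paddle_grip [array([-57.9,   0.7,  10.6]), array([ 1.5, -2.6,  0.8])]
peg_root [array([2.3, 1.8, 2.6])]
handle top 2245 [[-110.1  -12.1   17. ]
 [ -65.4   -1.    20.5]
 [ -21.2   11.    22.1]]
slopes deg [-0.02575014  3.13047286]
side [[0.6675, 0.1623, 0.2484]] [array([-2.2, -2.6,  4.3])]
scene [[0.6688, 0.1652, 0.2454]] [array([ 0.6, -6. ,  3.6])]
```

View pics/end.png

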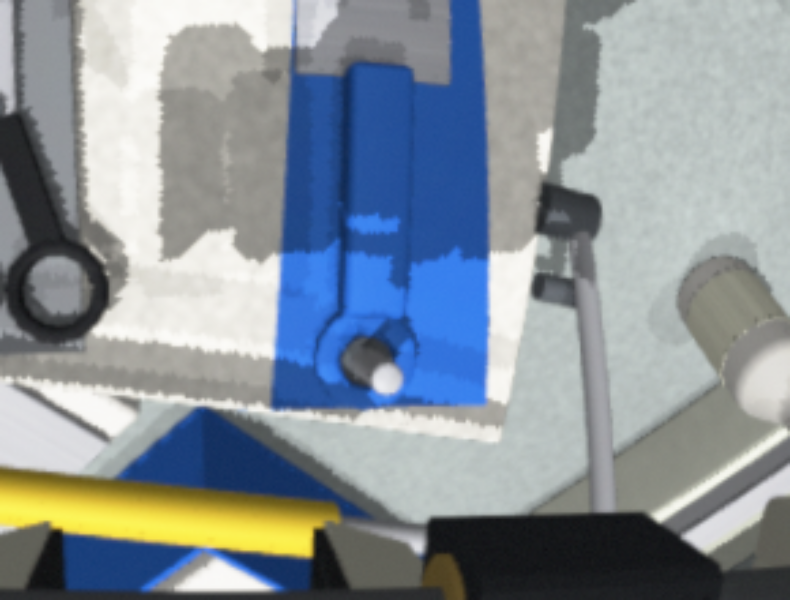

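Emit:
arm_command:
  motion:
    - [50,-40,10,0,0,0,0]
    - [50,0,0,0,0,0,0]
    - [50,0,0,0,0,0,0]
    - [50,0,0,0,0,0,0]

```text
clock: 22.08
position: [0.5246, 0.0661, 0.499]
ee_rot: [-1.725, 0.289, 1.35]
force: [-0.4, 1.0, -0.0]
width: 0.543
```

Run:
```python
from h import *
o=arm.observe(); print(o["force"],np.abs(o["dq"]).max(),o["clock"])
print(arm.sign_off())
```

```text
[-0.36555552  1.04697919 -0.02569239] 0.004255611676852986 22.075
the job is handed in; nothing more can be done
None
```

I pushed the carry handle back to its rear stop, then hung the blue paddle by its eye on the blue plate's peg. It lies flat with the blade down the slope. I handed the job in at about 22 s; sign-off gives no verdict.

**Last checks**
- **Handle:** it stopped moving against the push as the force rose to about 36 N. The camera networks put it about 28–29° behind vertical, against 30° at the stop and about 25° needed, so it should count.
- **Eye on the peg:** the last wrist picture shows the peg standing through the eye. The three cameras put the eye within 6 mm of the peg axis and about 4–7 mm off the plate.
- **Paddle lie:** the grip point is about 58 mm down-slope of the peg, and the handle's top face is within about 3° of the plate. I did not measure the paddle's speed after letting go; I took it to be at rest.
- **Robot and bystanders:** the gripper was clear with about 1 N on the wrist at hand-in. I made no separate check of bystander positions at the end, but nothing on the way showed contact with them.

**Disagreements**
- **Plate angle:** the blue plate is turned about 8° from the board (roughly 41° against 32.5°). The text says their axes match. I placed the paddle to the plate's own angle.
- **Peg position:** the cameras differed by up to about 5 mm, so I took one close wrist view and used that. The eye then went down the peg with no side force.

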